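Refit the tab-locked hose spigot on the feeder control panel

ROBOT

A 6-joint arm with a two-finger parallel gripper is mounted at the origin on the work surface. World frame = base frame: x ahead of the robot, y to its left, z up, the work surface at z = 0. Lengths are in m, angles in rad, forces in N, time in s.
With the tool pointing down it reaches from about 0.35 to 0.975 m from the base axis. Payload 17.4 kg.
Tool frame: the origin (TCP) lies at the very end of the fingers, on their centre line; the grasp point (between the pads) lies 19 mm behind it; z points along the fingers, y is the line along which they close (so a half turn about z gives the same grasp; the last joint's range is limited). The gripper opens to 85 mm and grips with 20 to 120 N. Pads are 22 mm wide; open, the fingers measure 114 mm over their backs; the gripper's body (76 mm by 85 mm) begins 54 mm behind the grasp point. The pads swing forward as they close: fully open they stand 13 mm farther back than shut.
Start: joints at [-1.342, 0.116, 1.442, -0, 1.584, -0.038], TCP at [0.178, -0.651, 0.231] pointing down, gripper open.
Joint ranges: [-2.83, 2.83], [-0.83, 2.19], [0.07, 2.5], [-1.14, 4.28], [0.01, 3], [-2.97, 2.97]. Speed limits (rad/s): [1.89, 1.89, 2.22, 3.14, 3.14, 3.14].

INTERFACE

Orientations are given as a unit quaternion [w, x, y, z].
In Python, from rig import env gives the robot as it stands. The module is installed in compiled form; this text tells all that it offers.
- The arm moves only by the tool send_rows, never from a script. Its argument "targets" is a list of rows, each a list of 2 entries, a list of its own where there are three numbers: the shift along the tool's x, y, z in mm, then the turn, a rotation vector about the tool's x, y, z in degrees. A call has 1 to 12 rows; each row shifts and turns the commanded pose from where the row before left it, along the tool's axes as they then stand; what a row does not reach is not made up. A row lasts 1/12 s, in which the tool goes at most 41.7 mm and 7.16 degrees, less where a joint would pass 70% of its speed; a pose out of reach is approached as far as the arm can. A call with a gripper value outside its range is refused whole. "fingers" is the closure, from -1 (fully open) to 1 (shut), set as the call begins (left out, the last holds). The fingers move at their own pace and stop on an object; "grip_force" is the grip in N (left out, the last holds). Time passes only in rows, so rows that do not move let the fingers close. It gives the time, the measured TCP pose, the force, the opening and the grip force at its end, in the units of the state.
- env.get_obs(): the state, without advancing time (a new reading comes with each control period).
- env.get_image(name): name is "side" or "top"; returns (picture, depth): 384x512x3 uint8, red, green, blue; 384x512 float32, m along the optical axis (not along the pixel's ray), 0 where there is no reading.
- env.camera_params(name): a dict with "mtx" (3x3 intrinsics, pixels), "extrinsics" (4x4, takes a point from camera to world coordinates). Camera axes: x right, y down, z forward; pixel columns grow to the right and rows downward; lengths in m; the calibration is good to about 2 mm. A picture is of the moment at which its call begins. camera_params takes no time and is no camera call.
- env.close_job(): hands the job in; it is judged then, once.
Trained networks look in the newest picture that a camera, given by its name, has taken for a name from the list of things; names that differ only in an ending like _2 or _b are one class to them, and where a whole thing is asked for, a point or a joint stands for the part that bears it (a point fixed in the world has none). Each returns a list of dicts, best first, with "score" (0 to 1); they miss things now and then, are a little off and sometimes report something else, mostly with a low value. They report only what shows in the picture. A call takes as long as a camera call.
- env.trace(camera, query): "mask" (384x512 bool, what is visible of it) and "uv" ([column, row] in pixels, amid what is visible of it).
- env.tip_of(camera, query): "uv" ([column, row] in pixels: a listed point, or the origin of a listed thing).
The state is a dict: "t": time; "joint_positions": joint angles; "dq": joint speeds; "effort": joint torques, N m; "eef_pos": TCP position; "ee_rot": TCP orientation; "contact_force": force on the tool from outside, world axes, zero at the start; "wrist_torque": the same for the moment, N m; "gripper_width": opening from 0.0 (shut) to 1.0 (fully open); "finger_force": force on a finger pad.
Only numpy, scipy, OpenCV 4.12 (cv2) and the standard library are available. Lean on these libraries where they do the work, as an engineer would, in place of code of your own. Each camera call takes 0.05 s, during which the arm holds its last target. There are 200 camera calls.

TASK

Take the grey hose spigot with the orange side tabs out of the blue parts tray and set it down over the air outlet of the pale blue feeder control panel, tabs on the yellow marks; then pinch both tabs together and, with them held in, turn the spigot clockwise as far as it goes, and let go so that both tabs spring out into the gaps between the steel posts. Leave the feed-rate knob on its middle mark and the other things lying about where they are.

Things in the scene. Friction and masses are not known exactly. Their poses are not given: they have to be found in the camera images.
- spigot_mid (a point): Grey plastic hose spigot, upright, 60 mm tall, 90 to 180 g; starts in a tray pocket at any yaw. Point on its axis, half-way up: 30 mm above the bottom rim. z up; orange tabs on its +y and -y sides; the same after half a turn. Heights: hollow skirt 47 mm diameter, 0 to 20 mm, with bayonet lugs inside on +x and -x; deck 37 mm diameter, 20 to 34 mm; stub above.
- stub (a point): Middle of the spigot's hose stub: 22 mm diameter, round, on top in the middle, heights 34 to 60 mm above the spigot's rim (this point at 47 mm). It stands clear above the tray's walls and can be gripped from above. Same axes as spigot_mid.
- tab_a_face (a point): Middle of the outer face of the spigot's +y tab: a flat upright orange plate, 20 mm wide, 4 to 6 mm thick, at heights 11 to 36 mm over the rim (this point 23.5 mm), 29 mm from the axis (58 mm over both tabs, 48 mm with both pushed in). Below it an 8 mm wide latch foot, heights 1.5 to 12 mm, moves with it. In the tray pocket there is no room for fingers beside the tabs.
- tab_b_face (a point): The same on the spigot's -y tab.
- tab_a (a joint): How far the +y tab is pushed straight in towards the axis, m: 0 out, 0.005 fully in. Spring: 5 N at 0, 9.5 N fully in; comes out again when let go.
- tab_b (a joint): The same for the -y tab.
- neck_seat (a point): Air outlet on the panel: aluminium turret 80 mm diameter. Point: centre of its flat top flange, 82 mm above the table, z up. The spigot's rim stands on this face when seated (spigot_mid 30 mm above). It is locked when spigot_mid's axes are in line with these, tabs on +y and -y, either way round. A stop ends the clockwise turn 2 to 6 degrees past that; the tabs still spring out there.
- neck_tip (a point): Tip of the bayonet neck that rises 22 mm from the middle of the flange: 26 mm diameter, tapered tip, two lugs at the sides; 1.5 mm play all round inside the spigot. The spigot goes down over it when turned 55 to 115 degrees anticlockwise, seen from above, of locked, and then turns clockwise, its rim on the flange, to lock.
- mark_a (a point): Yellow mark on the flange, 33 mm from its centre: a tab stands over it when the spigot is set on, 65 degrees anticlockwise of locked.
- mark_b (a point): The other yellow mark, for the other tab (either tab at either mark).
- gap_a (a point): Gap between two steel posts on the flange, +y side, 29 mm from the centre: a locked tab's latch foot stands out here. Posts are 9 mm high, 26 to 33 mm from the centre; a foot passes them only with its tab pushed in at least 3 mm. Fingers 12 mm or more above the flange clear them.
- gap_b (a point): The same gap on the -y side.
- panel: Pale blue steel control panel, a fixed case lying flat, 190 mm (x) by 260 mm (y), its top 60 mm above the table. Origin: centre of its underside. The outlet turret stands at y = +60 mm on its top, the ribbed knob at y = -75 mm.
- knob (a joint): Large black ribbed feed-rate knob on the panel, 58 mm diameter, its top 24 mm above the panel's top; angle in rad, 0 at its middle detent, where it starts and must stay (within 0.2).
- tray: Blue plastic parts tray, fixed, 80 mm (x) by 232 mm (y) by 38 mm high, walls and floor 4 mm, three pockets side by side along y, 72 mm square each. Origin: centre of its underside.
- relay_can: Copper relay can, 33 mm diameter, 53 mm tall, standing in a pocket of the tray. Origin: centre of its underside. Leave it.
- plunger: Brass solenoid plunger, 25 mm diameter foot, 42 mm tall, standing in a pocket of the tray. Origin: centre of its underside. Leave it.
- foot: Black rubber foot, 34 mm diameter, 18 mm high, on the table. Leave it.
- box_lid: Grey junction box lid, 100 mm square, 14 mm high, on the table. Leave it.
- screwdriver: Screwdriver lying on the table at the far side. Leave it.
- gland: Black cable gland, 27 mm diameter, 24 mm tall, standing on the table. Leave it.

How it is judged:
By the outcome, as a careful person would: the job done as asked, in the order asked, and still so for the second after the job is handed in, with the robot touching nothing.
It also fails if it takes over 54 s, if anything falls off the work surface, if the arm or the gripper's body presses on something with over 40 N, if the wrist force passes 120 N, or if a joint passes its speed limit or range.

## Working session

There is one attempt and no reset: what is moved stays moved. The work goes in short steps, Python scripts to look and compute and a tool call to move; the robot and the scene stay as the last step left them, time stands still between calls to the robot, and variables do not carry over. Pictures are saved under pics/ and viewed, at most 10 in all, crops included, and the job is handed in when it is done.

Besides the shell and the picture viewer there is one more tool, called as a command line: name --argument value ..., lists and objects as JSON in quotes. send_rows: Moves the arm, as the interface text tells. Its arguments: {"type":"object","properties":{"targets":{"type":"array","items":{"type":"array"}},"fingers":{"type":"number"},"grip_force":{"type":"number"}},"required":["targets"]}

```bash
mkdir -p pics
cat > h.py <<'E'
import numpy as np, cv2
from rig import env
from scipy.spatial.transform import Rotation as R
def P(cam,uv,d=None,z=None):
    c=env.camera_params(cam);K=np.array(c['mtx']);T=np.array(c['extrinsics'])
    r=np.array([(uv[0]-K[0,2])/K[0,0],(uv[1]-K[1,2])/K[1,1],1.])
    if d is None:
        w=T[:3,:3]@r; d=(z-T[2,3])/w[2]
    return T[:3,:3]@(r*d)+T[:3,3]
def proj(cam,p):
    c=env.camera_params(cam);K=np.array(c['mtx']);T=np.linalg.inv(np.array(c['extrinsics']))
    q=K@(T[:3,:3]@np.array(p)+T[:3,3]);return q[:2]/q[2]
def save(n,im): cv2.imwrite(f'pics/{n}.png',cv2.cvtColor(im,cv2.COLOR_RGB2BGR))
E
python3 - <<'E'
from h import *
np.set_printoptions(precision=4,suppress=True)
for c in('top','side'):
    im,d=env.get_image(c);save(c+'0',im);print(c,np.array(env.camera_params(c)['extrinsics']),env.camera_params(c)['mtx'])
    for q,z in dict(stub=.051,tab_a_face=.0275,neck_seat=.082,neck_tip=.104,mark_a=.082,gap_a=.082,tray=0,panel=0,knob=.084,spigot_mid=.034).items():
        for r in env.tip_of(c,q)[:3]:
            uv=r['uv'];print(q,round(r['score'],2),np.round(uv,1),P(c,uv,z=z))
o=env.get_obs();print(o)
E
```

```text
top [[ 0.0267 -0.9952  0.0938  0.4777]
 [-0.9995 -0.0284 -0.0168  0.0219]
 [ 0.0194 -0.0933 -0.9955  1.2945]
 [ 0.      0.      0.      1.    ]] [[479.7553   0.     254.8672]
 [  0.     479.7553 187.6958]
 [  0.       0.       1.    ]]
tab_a_face 0.56 [178.7 203.8] [0.5488 0.2002 0.0275]
tab_a_face 0.46 [171.5 203. ] [0.5503 0.2192 0.0275]
neck_seat 0.82 [307.8 216.4] [ 0.5229 -0.1344  0.082 ]
neck_tip 0.81 [313.  220.2] [ 0.513  -0.1447  0.104 ]
mark_a 0.87 [307.3 227.9] [ 0.4938 -0.1336  0.082 ]
mark_a 0.65 [311.1 202.9] [ 0.5573 -0.1422  0.082 ]
gap_a 0.95 [298.8 221.2] [ 0.5101 -0.1118  0.082 ]
gap_a 0.79 [322.  212.9] [ 0.5327 -0.1703  0.082 ]
tray 0.69 [311.7 218.9] [ 0.5195 -0.1556  0.    ]
tray 0.59 [182.5 204.3] [0.5492 0.1938 0.    ]
tray 0.35 [299.2 219.8] [ 0.5161 -0.1219  0.    ]
panel 0.73 [326.4 207.8] [ 0.5506 -0.1951  0.    ]
panel 0.5 [329.4 127.7] [ 0.7713 -0.2005  0.    ]
panel 0.26 [309.3 228. ] [ 0.4948 -0.1495  0.    ]Traceback (most recent call last):
  File "<stdin>", line 6, in <module>
ValueError: it knows: box_lid, foot, gap, gland, mark, neck_seat, neck_tip, panel, plunger, relay_can, screwdriver, spigot_mid, stub, tab_a_face, tab_b_face, tray
```

Run:
```python
from h import *
np.set_printoptions(precision=4,suppress=True)
ims=[]
for c in('top','side'):
    im,d=env.get_image(c);save(c+'0',im);np.save(c+'0d.npy',d);np.save(c+'0.npy',im)
    for q,z in dict(stub=.051,tab_a_face=.0275,tab_b_face=.0275,neck_seat=.082,neck_tip=.104,mark_a=.082,gap_a=.082,tray=0,spigot_mid=.034).items():
        if c=='top' and q not in('tab_b_face','stub','spigot_mid'):continue
        for r in env.tip_of(c,q)[:3]:
            uv=r['uv'];print(c,q,round(r['score'],2),np.round(uv,1),P(c,uv,z=z))
    for q in('stub','tray'):
        for r in env.trace(c,q)[:2]:
            print(c,q,r['score'],r['uv'],r['mask'].sum())
print(env.camera_params('side'))
print(env.get_obs())
```

```text
top stub 0.86 [178.5 204.8] [0.5448 0.1973 0.051 ]
top stub 0.63 [204.8 197.9] [0.5646 0.13   0.051 ]
top tab_b_face 0.62 [192.  203.5] [0.5505 0.1652 0.0275]
top tab_b_face 0.34 [246.1 117.7] [0.7854 0.0291 0.0275]
top spigot_mid 0.69 [296.6 220.5] [ 0.5131 -0.1113  0.034 ]
top spigot_mid 0.58 [177.4 201.5] [0.5543 0.2029 0.034 ]
top stub 0.73 [180.1, 203.6] 309
side stub 0.91 [202.8 286.9] [0.5565 0.1991 0.051 ]
side tab_a_face 0.63 [192.8 307.2] [0.5563 0.2246 0.0275]
side tab_a_face 0.2 [328.2 204.2] [ 0.523  -0.1604  0.0275]
side tab_b_face 0.61 [217.6 286.9] [0.554  0.17   0.0275]
side neck_seat 0.77 [324.4 185.5] [ 0.5296 -0.1449  0.082 ]
side neck_seat 0.52 [186.7 349. ] [0.4774 0.3014 0.082 ]
side neck_tip 0.84 [325.1 177.5] [ 0.5281 -0.1413  0.104 ]
side mark_a 0.95 [318.2 182.9] [ 0.5457 -0.1466  0.082 ]
side mark_a 0.85 [335.6 192.6] [ 0.4971 -0.1334  0.082 ]
side mark_a 0.49 [204.3 288.2] [0.5301 0.2181 0.082 ]
side gap_a 0.9 [328.7 181.6] [ 0.53   -0.1651  0.082 ]
side gap_a 0.74 [320.7 190.7] [ 0.5256 -0.1216  0.082 ]
side tray 0.63 [211.3 313.6] [0.5416 0.2011 0.    ]
[... 380 characters left out ...]
 'extrinsics': array([[-0.7877, -0.316 ,  0.5288,  0.2422],
       [-0.6158,  0.4267, -0.6624,  0.4546],
       [-0.0163, -0.8474, -0.5307,  0.4777],
       [ 0.    ,  0.    ,  0.    ,  1.    ]])}
{'t': 1.35, 'joint_positions': array([-1.3419,  0.116 ,  1.4416, -0.    ,  1.584 , -0.0378]), 'dq': array([-0.0013, -0.    , -0.0017, -0.0006,  0.0013, -0.0003]), 'effort': array([ -0.0022, -73.1732, -63.2653,  -0.0001,   0.0006,  -0.0001]), 'eef_pos': array([ 0.1779, -0.6511,  0.2313]), 'ee_rot': array([-0.    ,  0.9911,  0.133 , -0.    ]), 'contact_force': array([0.1131, 0.6496, 0.53  ]), 'wrist_torque': array([-0.0028, -0.0258, -0.0493]), 'finger_force': 0.0, 'gripper_width': 0.9989735218406186}
```

View pics/top0.png

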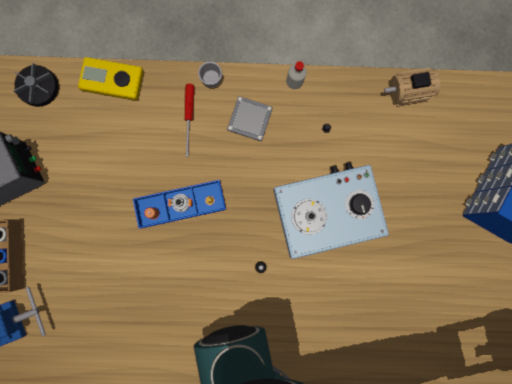

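View pics/side0.png

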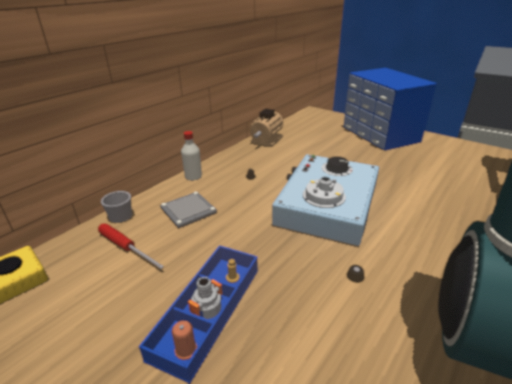

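The top view shows the tray at about (180,203) with the spigot in its middle pocket and the panel at (330,210) with the turret at (310,216). The side view agrees. Next I'll refine with depth and colour, and look at a zoomed mosaic.

```bash
cat >> h.py <<'E'
def cloud(cam,d):
    c=env.camera_params(cam);K=np.array(c['mtx']);T=np.array(c['extrinsics'])
    v,u=np.mgrid[:384,:512]
    p=np.stack([(u-K[0,2])/K[0,0]*d,(v-K[1,2])/K[1,1]*d,d],-1)
    return p@T[:3,:3].T+T[:3,3]
def orange(im):
    h=cv2.cvtColor(im,cv2.COLOR_RGB2HSV);return (h[...,0]>=5)&(h[...,0]<=14)&(h[...,1]>170)&(h[...,2]>120)
def yellow(im):
    h=cv2.cvtColor(im,cv2.COLOR_RGB2HSV);return (h[...,0]>=17)&(h[...,0]<=32)&(h[...,1]>130)&(h[...,2]>120)
E
python3 - <<'E'
from h import *
np.set_printoptions(precision=4,suppress=True)
m=[]
for c,boxes in dict(top=[(145,175,80,60),(270,186,80,60)],side=[(160,255,100,75),(275,155,100,75)]).items():
    im=np.load(c+'0.npy');d=np.load(c+'0d.npy');p=cloud(c,d);Z=p[...,2]
    m.append([cv2.resize(im[y:y+h,x:x+w],(400,300),interpolation=cv2.INTER_CUBIC) for x,y,w,h in boxes])
    def near(x,y,r):return (np.hypot(p[...,0]-x,p[...,1]-y)<r)&(d>0)
    a=near(.55,.197,.035);print(c,'stub z>.057',p[a&(Z>.057)].mean(0),(a&(Z>.057)).sum(),Z[a].max())
    for n,lab in(('orange',orange(im)&near(.55,.197,.04)&(Z>.02)),('yellow',yellow(im)&near(.525,-.14,.042)&(Z>.07))):
        k,l,s,ce=cv2.connectedComponentsWithStats(lab.astype(np.uint8))
        for i in range(1,k):
            if s[i,4]>3:print(n,s[i,4],ce[i],p[l==i].mean(0))
    b=near(.525,-.14,.06)
    f=b&(np.abs(Z-.082)<.004);q=p[f][:,:2].astype(np.float32);print('flange',cv2.minEnclosingCircle(q),np.median(Z[f]),f.sum())
    t=b&(Z>.096);print('tip',p[t].mean(0),t.sum(),Z[b].max())
    hsv=cv2.cvtColor(im,cv2.COLOR_RGB2HSV)
    bl=(hsv[...,0]>100)&(hsv[...,0]<125)&(hsv[...,1]>150)&near(.55,.19,.15)&(Z>.032)&(Z<.045)
    print('tray',cv2.minAreaRect(p[bl][:,:2].astype(np.float32)*1000))
    pa=near(.54,-.2,.2)&(abs(Z-.06)<.004);print('panel',cv2.minAreaRect(p[pa][:,:2].astype(np.float32)*1000))
save('m1',np.vstack([np.hstack(r) for r in m]))
E
```

```text
top stub z>.057 [0.5527 0.197  0.0645] 57 0.070720065436785
orange 6 [169.5 202. ] [0.5522 0.2227 0.0387]
orange 5 [190.2 203.4] [0.5503 0.1693 0.0335]
yellow 6 [312.5 203. ] [ 0.557  -0.1456  0.0836]
yellow 6 [307.5 229. ] [ 0.4911 -0.134   0.083 ]
flange ((0.5247236490249634, -0.13836120069026947), 0.03981580212712288) 0.08212314724588476 563
tip [ 0.5243 -0.1378  0.1034] 94 0.1098811029305593
tray ((548.4842529296875, 198.28187561035156), (77.20352172851562, 229.2235870361328), 14.080093383789062)
panel ((540.2742919921875, -196.2864532470703), (189.56423950195312, 260.4078369140625), 15.073529243469238)
side stub z>.057 [0.5516 0.1999 0.0634] 158 0.06619961146283504
orange 10 [216.  283.5] [0.5523 0.1742 0.0402]
orange 43 [193.2558 305.0233] [0.5518 0.2264 0.0376]
flange ((0.5241839289665222, -0.13816121220588684), 0.04058659449219704) 0.08215782722982717 440
tip [ 0.5225 -0.1338  0.1022] 84 0.10593383009696972
tray ((544.8995971679688, 217.4068603515625), (78.01048278808594, 197.59474182128906), 14.182344436645508)
panel ((540.1321411132812, -195.64381408691406), (189.00123596191406, 262.07244873046875), 15.001760482788086)
```

View pics/m1.png

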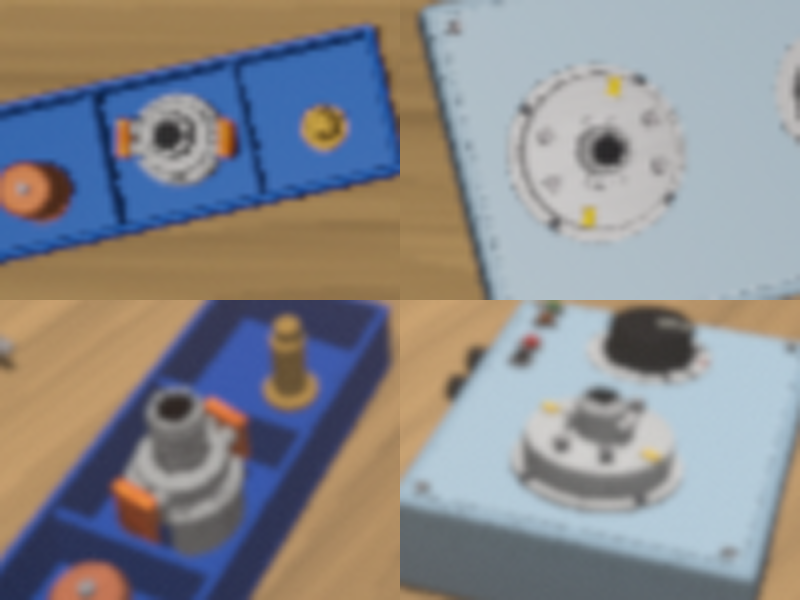

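The mosaic shows the tabs pointing left and right (along world ±y) on the spigot, and the yellow marks top and bottom on the flange. That gives:
- **Panel yaw:** 15°.
- **Seat:** (0.5245, -0.1383).
- **Locked tab direction:** 105°, with the marks at 170°/-10°.
- **Spigot:** about (0.552, 0.198), tabs at 89°.

I'll move above the tray first.

send_rows --targets '[[[24.4, -30, 0], [0, 0, 0]], [[24.4, -30, 0], [0, 0, 0]], [[24.4, -30, 0], [0, 0, 0]], [[24.4, -30, 0], [0, 0, 0]], [[24.4, -30, 0], [0, 0, 0]], [[24.4, -30, 0], [0, 0, 0]], [[24.4, -30, 0], [0, 0, 0]], [[24.4, -30, 0], [0, 0, 0]], [[24.4, -30, 0], [0, 0, 0]], [[24.4, -30, 0], [0, 0, 0]], [[24.4, -30, 0], [0, 0, 0]], [[24.4, -30, 0], [0, 0, 0]]]' --fingers -0.4 --grip_force 40

```text
t: 2.35
eef_pos: [0.3657, -0.2249, 0.2316]
ee_rot: [0.0, 0.991, 0.133, 0.0]
contact_force: [0.3, -0.4, -0.3]
gripper_width: 0.696
finger_force: 0.0
```

send_rows --targets '[[[24.4, -30, 0], [0, 0, 0]], [[24.4, -30, 0], [0, 0, 0]], [[24.4, -30, 0], [0, 0, 0]], [[24.4, -30, 0], [0, 0, 0]], [[24.4, -30, 0], [0, 0, 0]], [[24.4, -30, 0], [0, 0, 0]], [[24.4, -30, 0], [0, 0, 0]], [[24.4, -30, 0], [0, 0, 0]], [[24.4, -30, 0], [0, 0, 0]], [[24.4, -30, 0], [0, 0, 0]], [[24.4, -30, 0], [0, 0, 0]], [[24.4, -30, 0], [0, 0, 0]]]'

```text
t: 3.35
eef_pos: [0.5534, 0.1999, 0.2314]
ee_rot: [-0.0, 0.991, 0.133, 0.0]
contact_force: [0.5, -0.7, 0.2]
gripper_width: 0.697
finger_force: 0.0
```

send_rows --targets '[[[0, 0, 5], [0, 0, -6.7]], [[0, 0, 5], [0, 0, -6.7]], [[0, 0, 5], [0, 0, -6.7]], [[0, 0, 5], [0, 0, -6.7]], [[0, 0, 5], [0, 0, -6.7]], [[0, 0, 5], [0, 0, -6.7]], [[0, 0, 5], [0, 0, -6.7]], [[0, 0, 5], [0, 0, -6.7]], [[0, 0, 5], [0, 0, -6.7]], [[0, 0, 5], [0, 0, -6.7]], [[0, 0, 5], [0, 0, -6.7]], [[0, 0, 0], [0, 0, 0]]]'

```text
t: 4.35
eef_pos: [0.5527, 0.1977, 0.1753]
ee_rot: [-0.0, 0.711, 0.703, -0.001]
contact_force: [-0.8, 0.5, 0.4]
gripper_width: 0.704
finger_force: 0.0
```

send_rows --targets '[[[0, 0, 15], [0, 0, 0]], [[0, 0, 20], [0, 0, 0]], [[0, 0, 20], [0, 0, 0]], [[0, 0, 20], [0, 0, 0]], [[0, 0, 15], [0, 0, 0]], [[0, 0, 10], [0, 0, 0]], [[0, 0, 10], [0, 0, 0]], [[0, 0, 10], [0, 0, 0]], [[0, 0, 5], [0, 0, 0]], [[0, 0, 4], [0, 0, 0]], [[0, 0, 3], [0, 0, 0]], [[0, 0, 0], [0, 0, 0]]]'

```text
t: 5.35
eef_pos: [0.553, 0.1978, 0.0441]
ee_rot: [-0.0, 0.713, 0.701, -0.0]
contact_force: [0.7, -0.3, -0.2]
gripper_width: 0.705
finger_force: 0.0
```

Run:
```python
from h import *
im,d=env.get_image('side');save('s2',cv2.resize(im[235:355,140:300],(800,600),interpolation=cv2.INTER_CUBIC))
o=env.get_obs();print(o['eef_pos'],o['contact_force'])
```

```text
[0.55311281 0.19782106 0.04448842] [ 0.39587449  0.90146188 -0.1577653 ]
```

View pics/s2.png

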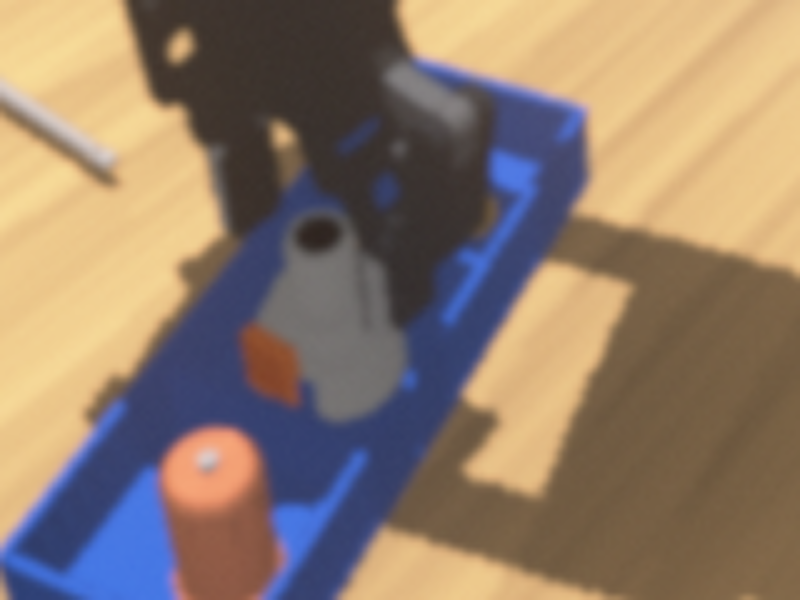

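The stub at about (320,230) in the crop stands between the open fingers. Closing and lifting.

send_rows --targets '[[[0, 0, 0], [0, 0, 0]], [[0, 0, 0], [0, 0, 0]], [[0, 0, 0], [0, 0, 0]], [[0, 0, 0], [0, 0, 0]], [[0, 0, 0], [0, 0, 0]], [[0, 0, 0], [0, 0, 0]], [[0, 0, 0], [0, 0, 0]], [[0, 0, 0], [0, 0, 0]]]' --fingers 1 --grip_force 45

```text
t: 6.07
eef_pos: [0.5533, 0.1978, 0.0448]
ee_rot: [0.0, 0.713, 0.701, 0.0]
contact_force: [0.1, -0.6, 5.7]
gripper_width: 0.237
finger_force: 44.0
```

send_rows --targets '[[[0, 0, -6], [0, 0, 0]], [[0, 0, -12], [0, 0, 0]], [[0, 0, -18], [0, 0, 0]], [[0, 0, -18], [0, 0, 0]], [[0, 0, -18], [0, 0, 0]], [[0, 0, -18], [0, 0, 0]], [[0, 0, -18], [0, 0, 0]], [[0, 0, -18], [0, 0, 0]], [[0, 0, -14], [0, 0, 0]], [[0, 0, 0], [0, 0, 0]], [[0, 0, 0], [0, 0, 0]], [[0, 0, 0], [0, 0, 0]]]'

```text
t: 7.07
eef_pos: [0.5526, 0.1977, 0.1832]
ee_rot: [-0.0, 0.713, 0.701, -0.001]
contact_force: [0.1, 0.6, -1.5]
gripper_width: 0.238
finger_force: 44.2
```

Run:
```python
from h import *
np.set_printoptions(precision=4,suppress=True)
o=env.get_obs();print(o['eef_pos'],o['ee_rot'],o['contact_force'],o['gripper_width'],o['finger_force'])
e=o['eef_pos'];u=proj('side',e).astype(int);print(u)
im,d=env.get_image('side');x,y=u-[80,50]
x,y=max(0,x),max(0,y);save('s3',cv2.resize(im[y:y+120,x:x+160],(800,600),interpolation=cv2.INTER_CUBIC));print(x,y)
for c in('side','top'):
    if c=='top':im,d=env.get_image(c)
    p=cloud(c,d);L=orange(im)&(np.linalg.norm(p-e,axis=-1)<.08);k,l,s,ce=cv2.connectedComponentsWithStats(L.astype(np.uint8))
    for i in range(1,k):
        if s[i,4]>3:print(c,s[i,4],ce[i],p[l==i].mean(0))
```

```text
[0.5526 0.1977 0.1832] [-0.0003  0.7133  0.7008 -0.0006] [ 0.0665  0.5666 -1.4813] 0.2383242330314656 44.24633324146271
[196 220]
116 170
side 18 [182.6667 236.3333] [0.5502 0.2268 0.1758]
side 13 [185.6154 245.6154] [0.5473 0.2265 0.1608]
```

View pics/s3.png

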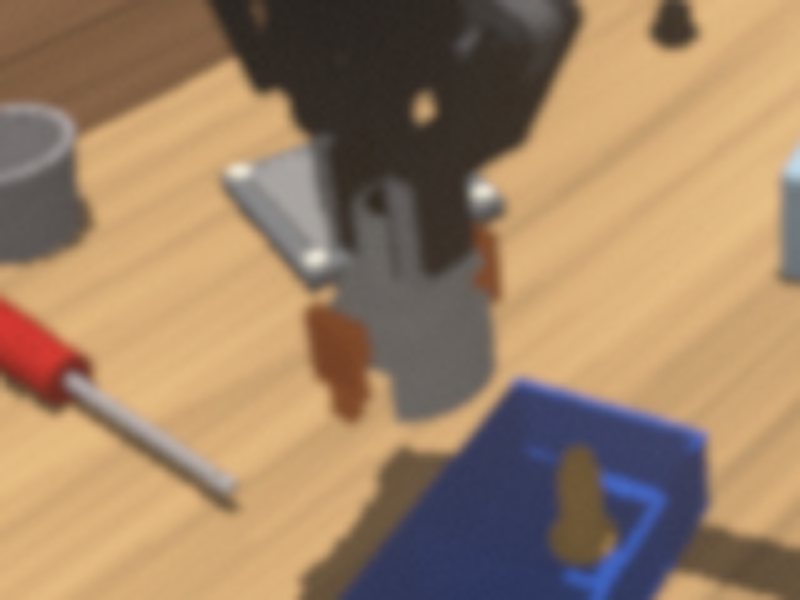

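The spigot hangs upright in the fingers, tabs at (340,360) and (487,262). Carrying it over the outlet and turning it anticlockwise by 81°.

send_rows --targets '[[[-14, -0.9, 0], [0, 0, 0]], [[-28, -1.9, 0], [0, 0, 0]], [[-28, -1.9, 0], [0, 0, 0]], [[-28, -1.9, 0], [0, 0, 0]], [[-28, -1.9, 0], [0, 0, 0]], [[-28, -1.9, 0], [0, 0, 0]], [[-28, -1.9, 0], [0, 0, 0]], [[-28, -1.9, 0], [0, 0, 0]], [[-28, -1.9, 0], [0, 0, 0]], [[-28, -1.9, 0], [0, 0, 0]], [[-28, -1.9, 0], [0, 0, 0]], [[-28, -1.9, 0], [0, 0, 0]]]'

```text
t: 8.17
eef_pos: [0.5246, -0.1255, 0.1837]
ee_rot: [-0.0, 0.713, 0.701, -0.0]
contact_force: [1.4, -0.9, -1.7]
gripper_width: 0.241
finger_force: 44.2
```

send_rows --targets '[[[-14.5, -0.4, 0], [0, 0, -6.8]], [[0, 0, 0], [0, 0, -6.8]], [[0, 0, 0], [0, 0, -6.8]], [[0, 0, 0], [0, 0, -6.8]], [[0, 0, 0], [0, 0, -6.8]], [[0, 0, 0], [0, 0, -6.8]], [[0, 0, 0], [0, 0, -6.8]], [[0, 0, 0], [0, 0, -6.8]], [[0, 0, 0], [0, 0, -6.8]], [[0, 0, 0], [0, 0, -6.8]], [[0, 0, 0], [0, 0, -6.8]], [[0, 0, 0], [0, 0, -6.2]]]'

```text
t: 9.17
eef_pos: [0.5243, -0.1387, 0.1836]
ee_rot: [-0.001, 0.084, 0.996, 0.0]
contact_force: [-0.2, 0.3, -1.6]
gripper_width: 0.236
finger_force: 44.2
```

send_rows --targets '[[[0, 0, 0], [0, 0, 0]], [[0, 0, 0], [0, 0, 0]]]'

```text
t: 9.33
eef_pos: [0.5244, -0.1386, 0.1838]
ee_rot: [-0.0, 0.089, 0.996, 0.0]
contact_force: [-0.4, 0.6, -1.3]
gripper_width: 0.237
finger_force: 44.2
```

```bash
cat >> h.py <<'E'
def psi(q): 
    r=R.from_quat(np.roll(q,-1)).as_matrix();return np.degrees(np.arctan2(r[1,1],r[0,1]))
def tabs(im,d,c,e,r=.08):
    h=cv2.cvtColor(im,cv2.COLOR_RGB2HSV);p=cloud(c,d)
    L=((h[...,0]<=15)|(h[...,0]>176))&(h[...,1]>110)&(h[...,2]>50)&(np.linalg.norm(p-e,axis=-1)<r)
    k,l,s,ce=cv2.connectedComponentsWithStats(L.astype(np.uint8))
    for i in range(1,k):
        if s[i,4]>3:
            q=p[l==i];print(c,s[i,4],np.round(ce[i],1),q.mean(0),q[:,2].min(),q[:,2].max())
E
python3 - <<'E'
from h import *
np.set_printoptions(precision=4,suppress=True)
o=env.get_obs();e=o['eef_pos'];print(e,psi(o['ee_rot']),o['contact_force'],o['gripper_width'])
m=[]
for c,(x,y,w,h) in dict(side=(275,120,100,120),top=(265,170,100,120)).items():
    im,d=env.get_image(c);np.save(c+'1.npy',im);np.save(c+'1d.npy',d)
    tabs(im,d,c,e);m.append(cv2.resize(im[y:y+h,x:x+w],(400,480),interpolation=cv2.INTER_CUBIC))
    for q in('stub','tab_a_face','spigot_mid'):
        for r in env.tip_of(c,q)[:2]:
            if r['score']>.4: print(c,q,r['score'],r['uv'],P(c,r['uv'],z=e[2]-.0403+dict(stub=.047,tab_a_face=.0235,spigot_mid=.03)[q]))
save('m4',np.hstack(m))
E
```

```text
[ 0.5244 -0.1386  0.1838] 79.77487236360432 [-0.4069  0.5715 -1.3068] 0.2366367416861276
side 40 [316.1 146.9] [ 0.5517 -0.1347  0.1707] 0.15474666918712326 0.17973525889212771
side 104 [339.4 156.4] [ 0.4978 -0.1315  0.1664] 0.14591978876698442 0.1802358809690836
side stub 0.78 [327.1, 140.8] [ 0.5285 -0.1342  0.1905]
side stub 0.56 [323.7, 187.4] [0.4489 0.0251 0.1905]
side tab_a_face 0.69 [340.6, 154.1] [ 0.5    -0.1411  0.167 ]
side spigot_mid 0.56 [329.4, 151.0] [ 0.5185 -0.1282  0.1735]
top spigot_mid 0.5 [206.1, 201.2] [0.5484 0.1161 0.1735]
```

View pics/m4.png

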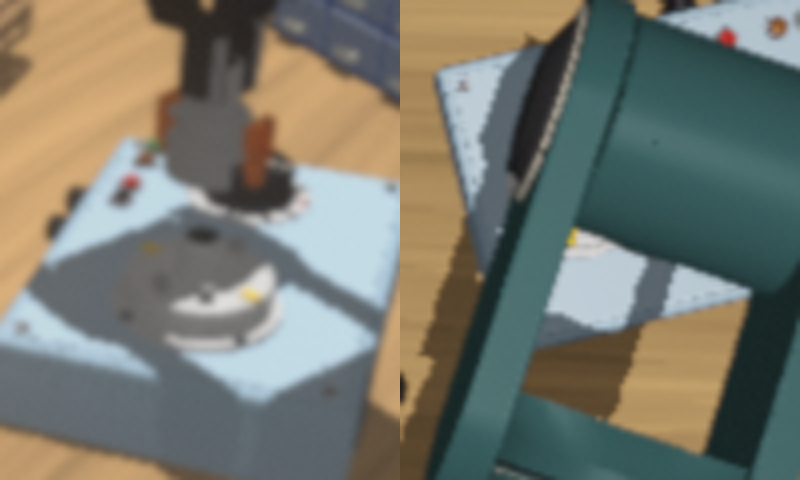

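The side view shows the spigot hanging above the turret with its tabs in line with the marks, near tab at (260,150) over the mark at (250,295). The top view is blocked by the arm. Lowering with force checks.

send_rows --targets '[[[0, 0, 6], [0, 0, 0]], [[0, 0, 10], [0, 0, 0]], [[0, 0, 10], [0, 0, 0]], [[0, 0, 6], [0, 0, 0]], [[0, 0, 4], [0, 0, 0]], [[0, 0, 3], [0, 0, 0]], [[0, 0, 2], [0, 0, 0]], [[0, 0, 2], [0, 0, 0]], [[0, 0, 0], [0, 0, 0]]]'

```text
t: 10.48
eef_pos: [0.5249, -0.1383, 0.1411]
ee_rot: [-0.0, 0.087, 0.996, 0.0]
contact_force: [-0.3, 0.0, -1.8]
gripper_width: 0.236
finger_force: 44.2
```

send_rows --targets '[[[0, 0, 2], [0, 0, 0]], [[0, 0, 2], [0, 0, 0]], [[0, 0, 2], [0, 0, 0]], [[0, 0, 2], [0, 0, 0]], [[0, 0, 0], [0, 0, 0]]]'

```text
t: 10.9
eef_pos: [0.5247, -0.1382, 0.1328]
ee_rot: [-0.0, 0.087, 0.996, 0.0]
contact_force: [-0.7, 0.3, -1.8]
gripper_width: 0.234
finger_force: 44.2
```

send_rows --targets '[[[0, 0, 2], [0, 0, 0]], [[0, 0, 2], [0, 0, 0]], [[0, 0, 2], [0, 0, 0]], [[0, 0, 1.5], [0, 0, 0]], [[0, 0, 0], [0, 0, 0]]]'

```text
t: 11.32
eef_pos: [0.5247, -0.1382, 0.1254]
ee_rot: [-0.0, 0.087, 0.996, 0.0]
contact_force: [-1.0, -0.3, -1.0]
gripper_width: 0.238
finger_force: 44.2
```

send_rows --targets '[[[0, 0, 1], [0, 0, 0]], [[0, 0, 1], [0, 0, 0]], [[0, 0, 1], [0, 0, 0]], [[0, 0, 0], [0, 0, 0]]]'

```text
t: 11.65
eef_pos: [0.5249, -0.1383, 0.1229]
ee_rot: [0.0, 0.087, 0.996, 0.0]
contact_force: [0.1, -0.1, -1.7]
gripper_width: 0.238
finger_force: 44.2
```

send_rows --targets '[[[0, 0, 1], [0, 0, 0]], [[0, 0, 0.5], [0, 0, 0]], [[0, 0, 0], [0, 0, 0]]]'

```text
t: 11.9
eef_pos: [0.5253, -0.1383, 0.1228]
ee_rot: [0.001, 0.087, 0.996, -0.0]
contact_force: [-3.3, 1.8, 11.5]
gripper_width: 0.232
finger_force: 45.7
```

Seated: contact at the expected height. Releasing and backing off.

send_rows --targets '[[[0, 0, -0.5], [0, 0, 0]], [[0, 0, 0], [0, 0, 0]], [[0, 0, 0], [0, 0, 0]], [[0, 0, 0], [0, 0, 0]], [[0, 0, -3], [0, 0, 0]], [[0, 0, -8], [0, 0, 0]], [[0, 0, -12], [0, 0, 0]], [[0, 0, -12], [0, 0, 0]], [[0, 0, -12], [0, 0, 0]], [[0, 0, -12], [0, 0, 0]], [[0, 0, -12], [0, 0, 0]]]' --fingers -0.5

```text
t: 12.82
eef_pos: [0.525, -0.1383, 0.1946]
ee_rot: [0.0, 0.087, 0.996, -0.0]
contact_force: [0.5, -0.8, -1.0]
gripper_width: 0.75
finger_force: 0.0
```

send_rows --targets '[[[0, 0, 0], [0, 0, 7]], [[0, 0, 0], [0, 0, 7]], [[0, 0, 0], [0, 0, 7]], [[0, 0, 0], [0, 0, 7]], [[0, 0, 0], [0, 0, 7]], [[0, 0, 0], [0, 0, 7]], [[0, 0, 0], [0, 0, 7]], [[0, 0, 0], [0, 0, 7]], [[0, 0, 0], [0, 0, 7]], [[0, 0, 0], [0, 0, 7]], [[0, 0, 0], [0, 0, 7]], [[0, 0, 0], [0, 0, 7]]]' --fingers -1

```text
t: 13.82
eef_pos: [0.5249, -0.1383, 0.1937]
ee_rot: [0.0, 0.733, 0.68, 0.0]
contact_force: [-1.1, 0.3, 0.2]
gripper_width: 1.004
finger_force: 0.0
```

send_rows --targets '[[[0, 0, 0], [0, 0, 6]], [[0, 0, 0], [0, 0, 0]], [[0, 0, 0], [0, 0, 0]]]'

```text
t: 14.07
eef_pos: [0.5249, -0.1383, 0.1934]
ee_rot: [0.0, 0.765, 0.644, 0.0]
contact_force: [-0.5, -0.2, -0.3]
gripper_width: 0.997
finger_force: 0.0
```

Run:
```python
from h import *
np.set_printoptions(precision=4,suppress=True)
o=env.get_obs();e=o['eef_pos'];print(e,psi(o['ee_rot']),o['contact_force'],o['gripper_width'])
im,d=env.get_image('side');tabs(im,d,'side',np.array([.5247,-.1383,.105]),.06)
for a in(165,170,175):
    v=np.array([np.cos(np.radians(a)),np.sin(np.radians(a)),0])*.029
    print(a,[proj('side',np.array([.5247,-.1383,.1055])+s*v) for s in(1,-1)])
for q in('stub','tab_a_face'):
    for r in env.tip_of('side',q)[:2]:print(q,r['score'],r['uv'],P('side',r['uv'],z=dict(stub=.129,tab_a_face=.1055)[q]))
save('s5',cv2.resize(im[135:225,265:385],(800,600),interpolation=cv2.INTER_CUBIC))
```

```text
[ 0.5249 -0.1383  0.1934] -9.820068227134763 [-0.5399 -0.2002 -0.2691] 0.9968255689582607
side 6 [312.7 177.5] [ 0.5538 -0.1347  0.0983] 0.08367613537892682 0.10670100298676843
side 63 [335.2 183.5] [ 0.4984 -0.1288  0.1057] 0.0863496003757237 0.11950055387175257
165 [array([336.4135, 183.4993]), array([315.9803, 172.6857])]
170 [array([337.216 , 183.0823]), array([315.1806, 173.0633])]
175 [array([337.9273, 182.6268]), array([314.4578, 173.4787])]
stub 0.71 [323.5, 171.3] [ 0.5237 -0.1219  0.129 ]
stub 0.41 [314.1, 172.0] [ 0.5376 -0.1081  0.129 ]
tab_a_face 0.47 [335.8, 180.3] [ 0.5036 -0.1417  0.1055]
tab_a_face 0.27 [315.3, 182.5] [ 0.5332 -0.1088  0.1055]
```

View pics/s5.png

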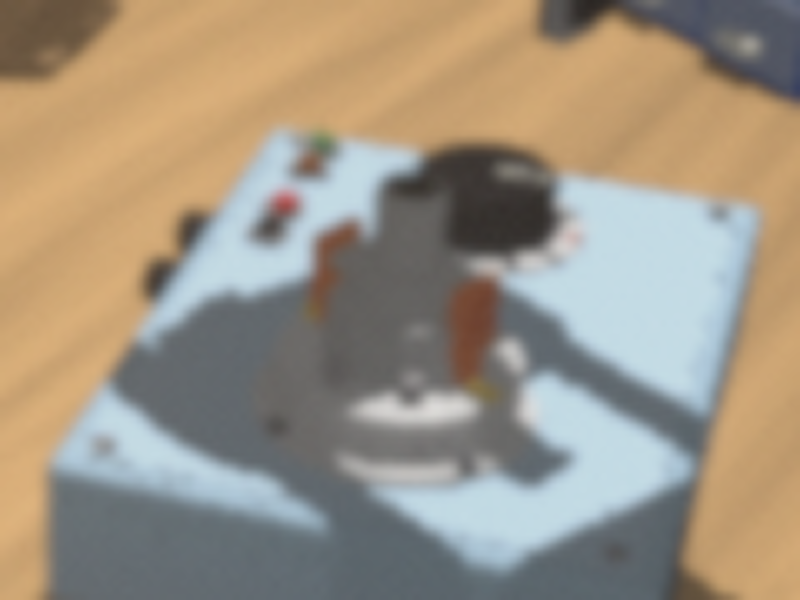

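The spigot sits flat on the flange with both orange tabs over the yellow marks, at (475,385) and (315,310). Lowering around the tabs and pinching.

send_rows --targets '[[[0, 0, 10], [0, 0, 0]], [[0, 0, 15], [0, 0, 0]], [[0, 0, 15], [0, 0, 0]], [[0, 0, 15], [0, 0, 0]], [[0, 0, 15], [0, 0, 0]], [[0, 0, 10], [0, 0, 0]], [[0, 0, 8], [0, 0, 0]], [[0, 0, 6], [0, 0, 0]], [[0, 0, 4], [0, 0, 0]], [[0, 0, 0], [0, 0, 0]], [[0, 0, 0], [0, 0, 0]]]'

```text
t: 15.13
eef_pos: [0.525, -0.1383, 0.0952]
ee_rot: [0.0, 0.766, 0.643, 0.0]
contact_force: [0.3, 0.1, 0.2]
gripper_width: 1.003
finger_force: 0.0
```

send_rows --targets '[[[0, 0, 0], [0, 0, 0]], [[0, 0, 0], [0, 0, 0]], [[0, 0, 0], [0, 0, 0]], [[0, 0, 0], [0, 0, 0]], [[0, 0, 0], [0, 0, 0]], [[0, 0, 0], [0, 0, 0]], [[0, 0, 0], [0, 0, 0]], [[0, 0, 0], [0, 0, 0]], [[0, 0, 0], [0, 0, 0]], [[0, 0, 0], [0, 0, 0]]]' --fingers 1 --grip_force 40

```text
t: 15.97
eef_pos: [0.5252, -0.1384, 0.0966]
ee_rot: [0.001, 0.766, 0.643, 0.0]
contact_force: [-6.5, 1.2, 15.2]
gripper_width: 0.545
finger_force: 39.2
```

send_rows --targets '[[[0, 0, -0.8], [0, 0, 0]], [[0, 0, 0], [0, 0, 3]], [[0, 0, 0], [0, 0, 4]], [[0, 0, 0], [0, 0, 4]], [[0, 0, 0], [0, 0, 4]], [[0, 0, 0], [0, 0, 0]]]'

```text
t: 16.47
eef_pos: [0.5252, -0.1384, 0.0969]
ee_rot: [0.001, 0.845, 0.535, 0.0]
contact_force: [-3.2, -0.3, 8.2]
gripper_width: 0.538
finger_force: 42.2
```

```bash
cat > st.py <<'E'
from h import *
np.set_printoptions(precision=4,suppress=True)
o=env.get_obs();print(o['t'],o['eef_pos'],psi(o['ee_rot']),o['contact_force'],o['wrist_torque'],o['gripper_width'],o['finger_force'])
E
python3 st.py
```

```text
16.4667 [ 0.5252 -0.1384  0.0969] -25.281904562716235 [-3.1566 -0.3377  8.2299] [ 0.096   0.614  -0.2166] 0.5381315460341346 42.16189384460449
```

send_rows --targets '[[[0, 0, 0], [0, 0, 4]], [[0, 0, 0], [0, 0, 4]], [[0, 0, 0], [0, 0, 4]], [[0, 0, 0], [0, 0, 4]], [[0, 0, 0], [0, 0, 4]], [[0, 0, 0], [0, 0, 4]], [[0, 0, 0], [0, 0, 4]], [[0, 0, 0], [0, 0, 4]], [[0, 0, 0], [0, 0, 4]], [[0, 0, 0], [0, 0, 4]], [[0, 0, 0], [0, 0, 0]]]'

```text
t: 17.38
eef_pos: [0.5255, -0.1385, 0.0969]
ee_rot: [0.001, 0.977, 0.214, 0.001]
contact_force: [1.1, -0.1, 7.2]
gripper_width: 0.538
finger_force: 39.7
```

```bash
python3 st.py
```

```text
17.3833 [ 0.5255 -0.1385  0.0969] -65.27993410906402 [ 1.1193 -0.1319  7.1835] [-0.0045  0.0527 -0.0661] 0.5383278928044594 39.66187834739685
```

send_rows --targets '[[[0, 0, 0], [0, 0, 3]], [[0, 0, 0], [0, 0, 3]], [[0, 0, 0], [0, 0, 2]], [[0, 0, 0], [0, 0, 2]], [[0, 0, 0], [0, 0, 1]], [[0, 0, 0], [0, 0, 1]], [[0, 0, 0], [0, 0, 0]]]'

```text
t: 17.97
eef_pos: [0.5255, -0.1385, 0.0968]
ee_rot: [0.0, 0.994, 0.113, 0.001]
contact_force: [0.1, 0.8, 7.7]
gripper_width: 0.537
finger_force: 40.0
```

```bash
python3 st.py
```

```text
17.9667 [ 0.5255 -0.1385  0.0968] -77.07357409428103 [0.0991 0.8329 7.6545] [-0.0324  0.0817  0.0412] 0.5370376777085107 40.00050723552704
```

send_rows --targets '[[[0, 0, 0], [0, 0, 1]], [[0, 0, 0], [0, 0, 1]], [[0, 0, 0], [0, 0, 1]], [[0, 0, 0], [0, 0, 0]]]'

```text
t: 18.3
eef_pos: [0.5255, -0.1388, 0.0969]
ee_rot: [0.001, 0.996, 0.086, 0.001]
contact_force: [-0.3, -3.2, 7.4]
gripper_width: 0.54
finger_force: 40.1
```

```bash
python3 st.py
```

```text
18.3 [ 0.5255 -0.1388  0.0969] -80.07635220093512 [-0.2701 -3.1784  7.4218] [-0.521   0.0481  0.109 ] 0.5397986335623011 40.11136829853058
```

send_rows --targets '[[[0, 0, 0], [0, 0, 1]], [[0, 0, 0], [0, 0, 1]], [[0, 0, 0], [0, 0, 0]]]'

```text
t: 18.55
eef_pos: [0.5254, -0.139, 0.0969]
ee_rot: [0.001, 0.998, 0.069, 0.001]
contact_force: [-0.8, -5.5, 7.0]
gripper_width: 0.536
finger_force: 40.5
```

```bash
python3 st.py
```

```text
18.55 [ 0.5254 -0.139   0.0969] -82.07416348432685 [-0.8152 -5.5214  7.0293] [-0.8739  0.1516  0.2288] 0.5364463508620467 40.50378441810608
```

Torque and side force are rising past -79°, so the stop is reached. Letting go.

send_rows --targets '[[[0, 0, 0], [0, 0, -1]], [[0, 0, 0], [0, 0, 0]], [[0, 0, 0], [0, 0, 0]], [[0, 0, 0], [0, 0, 0]], [[0, 0, 0], [0, 0, 0]], [[0, 0, 0], [0, 0, 0]], [[0, 0, 0], [0, 0, 0]], [[0, 0, 0], [0, 0, 0]]]' --fingers -1

```text
t: 19.22
eef_pos: [0.5249, -0.1382, 0.0956]
ee_rot: [-0.0, 0.997, 0.078, -0.0]
contact_force: [-0.3, -0.5, -0.4]
gripper_width: 1.003
finger_force: 0.0
```

send_rows --targets '[[[0, 0, -5], [0, 0, 0]], [[0, 0, -15], [0, 0, 0]], [[0, 0, -25], [0, 0, 0]], [[0, 0, -25], [0, 0, 0]], [[0, 0, -25], [0, 0, 0]], [[0, 0, -25], [0, 0, 0]], [[0, 0, -20], [0, 0, 0]], [[-30, 0, 0], [0, 0, 0]], [[-30, 0, 0], [0, 0, 0]], [[-30, 0, 0], [0, 0, 0]], [[-30, 0, 0], [0, 0, 0]], [[0, 0, 0], [0, 0, 0]]]'

```text
t: 20.22
eef_pos: [0.4032, -0.1574, 0.2367]
ee_rot: [0.001, 0.997, 0.078, 0.001]
contact_force: [-0.1, 0.6, 0.4]
gripper_width: 1.001
finger_force: 0.0
```

```bash
python3 st.py
python3 - <<'E'
from h import *
np.set_printoptions(precision=4,suppress=True)
im,d=env.get_image('side');tabs(im,d,'side',np.array([.5247,-.1383,.105]),.06)
for a in(95,100,105,110):
    v=np.array([np.cos(np.radians(a)),np.sin(np.radians(a)),0])*.029
    print(a,[proj('side',np.array([.5247,-.1383,.1055])+s*v) for s in(1,-1)])
t,_=env.get_image('top')
save('m6',np.hstack([cv2.resize(im[135:225,275:365],(400,400),interpolation=cv2.INTER_CUBIC),cv2.resize(t[175:255,270:350],(400,400),interpolation=cv2.INTER_CUBIC)]))
E
```

```text
20.2167 [ 0.4032 -0.1574  0.2367] -81.08009921507517 [-0.0664  0.5531  0.4145] [ 0.0216  0.0132 -0.0347] 1.001171670228873 0.0
side 5 [333.6 168.8] [ 0.5217 -0.1645  0.1168] 0.11394937930080723 0.11796820852472412
side 98 [321.8 183.9] [ 0.5192 -0.1103  0.1063] 0.08603987760157933 0.11869921214497675
95 [array([320.1958, 184.0179]), array([331.3428, 172.2049])]
100 [array([321.3661, 184.3275]), array([330.2227, 171.9301])]
105 [array([322.5756, 184.5878]), array([329.0737, 171.7004])]
110 [array([323.8143, 184.7967]), array([327.9041, 171.5174])]
```

View pics/m6.png

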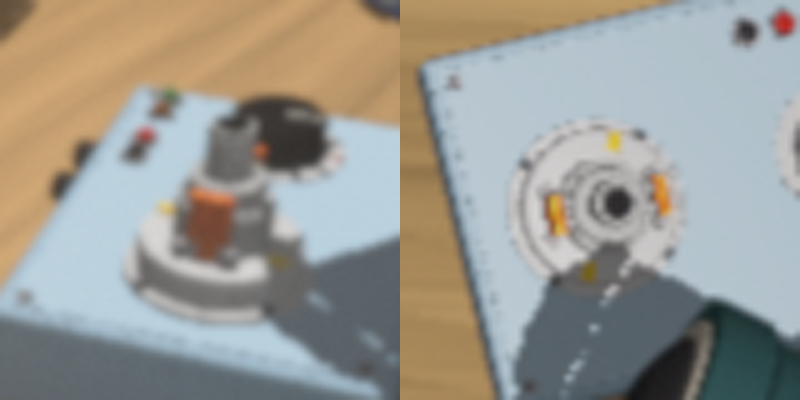

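The side view shows the near latch foot standing between its two posts at (208,240). In the top view both tabs are out: about 52 mm between plate centres, against 53 mm expected when sprung out. Their direction is about 101°, which is 4° past locked, at the stop. The knob looks untouched, so I'm handing in.

```bash
python3 -c "
from rig import env
print(env.close_job())"
```

```text
the job is handed in; nothing more can be done
None
```

The spigot is locked on the outlet, turned clockwise to its stop with both tabs sprung out into the gaps. The knob and the other things were left alone, and the job was handed in at about 20 s of the 54 s allowed; no verdict came back.

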